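# Clear the sorting board and put the slide box in its corner

## Robot

A 6-joint arm with a two-finger parallel gripper is mounted at the origin on the work surface. World frame = base frame: x ahead of the robot, y to its left, z up, the work surface at z = 0. Lengths are in mm, angles in rad, forces in N, time in s.
With the tool pointing down it reaches from about 350 to 725 mm from the base axis. Payload 4.3 kg.
Tool frame: the origin (TCP) lies between the finger pads; the fingertips stand ahead of it and the grasp point (between the pads) lies 5 mm behind it (manip.tcp_to_tips is the y of the fingertips in the tool frame, in mm); y points along the fingers, x is the direction in which the jaws open and shut, and the axes are right-handed (so a half turn about y gives the same grasp; the last joint's range is limited). The gripper opens to 85 mm and grips with 20 to 120 N. Pads are 22 mm wide; open, the fingers measure 114 mm over their backs; the gripper's body (76 mm by 85 mm) begins 54 mm behind the grasp point. The pads swing forward as they close: fully open they stand 13 mm farther back than shut.
Start: joints at [-1.396, 0.377, 0.081, 1.274, 0, 1.46], TCP at [161.565, -551.871, 245.329] pointing down, gripper open.
Joint ranges: [-2.72, 2.72], [-0.84, 1.66], [-1.02, 1.22], [-1.77, 2.12], [-1.37, 1.28], [-3.14, 3.14]. Speed limits (rad/s): [2.57, 2.57, 3.14, 3.14, 3.14, 3.14].

## Interface

Orientations are given as a unit quaternion [x, y, z, w].
In Python, from rig import manip, eyes gives the robot as it stands. The module is installed in compiled form; this text tells all that it offers.
- The arm moves only by the tool apply_moves, never from a script. Its argument "series" is text: rows parted by semicolons, each of 6 numbers parted by spaces: the shift along the world's x, y, z in m, then the turn, a rotation vector about the world's x, y, z in degrees. A call has 1 to 10 rows; each row is the pose to reach, as a shift and turn from the pose measured when the call began; what a row does not reach only later rows make up. A row lasts 1/8 s, in which the tool goes at most 62.5 mm and 10.7 degrees, less where a joint would pass 70% of its speed; a pose out of reach is approached as far as the arm can. A call with a gripper value outside its range is refused whole. "jaw" is the finger opening in m, from 0 to 0.0854, set as the call begins (left out, the last holds). The fingers move at their own pace and stop on an object; "grip_force" is the grip in N (left out, the last holds). Time passes only in rows, so rows that repeat a pose let the fingers close. It gives the time, the measured TCP pose, the force and the opening at its end, in the units of the state.
- manip.get_obs(): the state, without advancing time (a new reading comes with each control period).
- eyes.camera(name): name is "scene" or "top" or "wrist"; returns a dict with "color" (400x640x3 uint8, blue, green, red), "mtx" (3x3 intrinsics, pixels), "R" (3x3) and "t" (3): a world point X has camera coordinates R X + t. Camera axes: x right, y down, z forward; pixel columns grow to the right and rows downward; lengths in mm; the calibration is good to about 2 mm. A picture is of the moment at which its call begins. There is no depth.
- manip.sign_off(): hands the job in, once; it reports no verdict.
Trained networks look in a picture, given as the dict that the camera call returned (one of the last four; its "shot" number tells which), for a name from the list of things; names that differ only in an ending like _2 or _b are one class to them, and where a whole thing is asked for, a point or a joint stands for the part that bears it (a point fixed in the world has none). Each returns a list of dicts, best first, with "p" (0 to 1); they miss things now and then, are a little off and sometimes report something else, mostly with a low value. They report only what shows in the picture. A call takes as long as a camera call. They do not tell look-alikes from the thing itself.
- eyes.search_frame(thing, picture): "position" ([column, row] in pixels, amid what is visible of it).
- eyes.landmark_of(thing, picture): "position" ([column, row] in pixels: a listed point, or the origin of a listed thing).
The state is a dict: "clock": time; "joints": joint angles; "dq": joint speeds; "joint_efforts": joint torques, N m; "ee_pos": TCP position; "tool_rot": TCP orientation; "contact_force": force on the tool from outside, world axes, zero at the start; "ft_torque": the same for the moment, N m; "gripper_width": finger opening in mm.
Only numpy, scipy, OpenCV 4.12 (cv2) and the standard library are available. Lean on these libraries where they do the work, as an engineer would, in place of code of your own. Each camera call takes 0.05 s, during which the arm holds its last target.

## Task

Stone chips are lying on the sorting board where the slide box belongs. First sweep all three with the scraper block into the trough along the board's near edge (not with your fingers), then slide the flat black slide box along the deck, without lifting or tipping it, into the corner of the board until it sits flush against both fences. Finish with the scraper standing upright, lengthways, in the middle of its rubber pad, and leave everything else on the bench where it is.

Things in the scene. Friction and masses are not known exactly. Their poses are not given: they have to be found in the camera images.
- board: White sorting board fixed to the bench, 235 (x) by 290 (y) mm, turned up to 9 degrees. Origin: centre of its underside, on the bench; +x away from the robot, +y left, z up. Flat deck, top at z = 26 mm, x from -57.5 to 107.5, y from -145 to 135. Fences on the far and left edges; right edge (-y) open; the near edge (x = -57.5) is open and drops into the trough.
- board_corner (a point): Inner corner of the two fences at deck level: (107.5, 135, 26) mm in the board's frame, same axes. Aluminium fences, 10 mm thick, rise 14 mm above the deck: one along the whole far edge (inner face x = 107.5), one along the deck's left edge (inner face y = 135). With the slide box home, its origin is 49 mm from this point along both -x and -y.
- board_trough (a point): Middle of the trough's floor, (-85, 0, 4) mm in the board's frame. Grey trough along the board's near edge, inside 55 (x) by 280 (y) mm; walls up to z = 30 mm, and on the deck side the deck's edge, 26 mm.
- slidebox: Flat square black slide box with a paper label on top, 98 by 98 mm, 36 mm tall, about 0.25 to 0.5 kg, loose on the right-hand part of the deck, turned up to about 11 degrees relative to the board; origin at the centre of its underside, z up. Too wide to grip; slides when pushed on a side.
- scraper: Scraper block standing on the bench: grey plastic foot 34 (x) by 112 (y) mm, 26 mm tall, with a wooden grip on top, 22 (x) by 74 (y) mm, from z = 26 to 64 mm. Origin at the centre of its underside; z up. About 0.16 kg. It starts on either side of the board; gripped across the 22 mm. The 112 mm faces do the sweeping.
- pad: Scraper's place: flat black rubber pad fixed to the bench, 100 (x) by 160 (y) mm, 3 mm thick; origin at the centre of its underside. On the other side of the board from the scraper's start. The scraper's long (y) direction goes along the pad's long (y) direction, either way round.
- chip1_center (a point): Centre of stone chip 1 of 3: loose grey stone, about 24 mm across, 13 mm tall, 12 g; starts lying on the left part of the deck, its centre 60 to 118 mm from the far fence and 22 to 92 mm from the left fence.
- chip2_center (a point): Centre of stone chip 2 of 3: loose grey stone, about 24 mm across, 13 mm tall, 12 g; starts lying on the left part of the deck, its centre 60 to 118 mm from the far fence and 22 to 92 mm from the left fence.
- chip3_center (a point): Centre of stone chip 3 of 3: loose grey stone, about 24 mm across, 13 mm tall, 12 g; starts lying on the left part of the deck, its centre 60 to 118 mm from the far fence and 22 to 92 mm from the left fence.
- bottle_a: Bystander, loose: clear glass bottle with a white cap, 42 mm across, 88 mm tall; origin centre of its underside.
- bottle_b: Bystander, loose: clear glass bottle with a white cap, 42 mm across, 88 mm tall; origin centre of its underside.
- bottle_c: Bystander, loose: clear glass bottle with a white cap, 42 mm across, 88 mm tall; origin centre of its underside.
- jar: Bystander, loose: small amber jar, 46 mm across, 60 mm tall; origin centre of its underside.
- dish: Bystander, loose: shallow clear dish, 90 mm across, 16 mm tall, on the bench beyond the board; origin centre of its underside.
- case: Bystander, loose: clear plastic case 55 by 82 by 28 mm beyond the board; origin centre of its underside.
Mind the look-alikes: they are no part of the job. There is more than one size of the slidebox; the job needs the larger. Several things look just like the pad: the one meant starts nearest to the robot's base.

How it is judged (in metres and radians):
On the way:
1. all three chips lie in the trough, and the slide box has not yet been moved (less than 30 mm) (x of chip1_center in the frame of board between -0.1135 and -0.0565 m and y of chip1_center in the frame of board between -0.141 and 0.141 m and z of each of chip1_center, chip2_center, chip3_center in the frame of board below 0.026 m and x of chip2_center in the frame of board between -0.1135 and -0.0565 m and y of chip2_center in the frame of board between -0.141 and 0.141 m and x of chip3_center in the frame of board between -0.1135 and -0.0565 m and y of chip3_center in the frame of board between -0.141 and 0.141 m and distance of slidebox from where it was at the start of the episode below 0.03 m), for 0.2 s.
At the end, for the whole second after the job is handed in: All three chips are in the trough below deck level; the slide box lies flat on the deck with each side within 4 mm of its fence and square to the board within 0.05 rad; the scraper stands upright on its pad, within 25 mm of the middle along each side and 0.3 rad of lengthways; all at rest (x of chip1_center in the frame of board between -0.1135 and -0.0565 m and y of chip1_center in the frame of board between -0.141 and 0.141 m and z of each of chip1_center, chip2_center, chip3_center in the frame of board below 0.026 m and x of chip2_center in the frame of board between -0.1135 and -0.0565 m and y of chip2_center in the frame of board between -0.141 and 0.141 m and x of chip3_center in the frame of board between -0.1135 and -0.0565 m and y of chip3_center in the frame of board between -0.141 and 0.141 m and x of slidebox in the frame of board_corner between -0.053 and -0.047 m and y of slidebox in the frame of board_corner between -0.053 and -0.047 m and z of slidebox in the frame of board_corner below 0.003 m and angle between slidebox's own z axis and vertical below 0.05 rad and (angle between the x axis of slidebox and the x axis of board, either way round below 0.05 rad or angle between the x axis of slidebox and the y axis of board, either way round below 0.05 rad) and linear speed of each of slidebox, scraper below 0.01 m/s and x of scraper in the frame of pad between -0.025 and 0.025 m and y of scraper in the frame of pad between -0.025 and 0.025 m and z of scraper in the frame of pad below 0.007 m and angle between scraper's own z axis and vertical below 0.1 rad and angle between the y axis of scraper and the y axis of pad, either way round below 0.3 rad); the robot touches nothing.
It fails at once if the fingers or arm touch a chip (contact force between any of the fingers, the arm and chip1 above 0.3 N or contact force between any of the fingers, the arm and chip2 above 0.3 N or contact force between any of the fingers, the arm and chip3 above 0.3 N).
It fails at once if the slide box is lifted more than 12 mm off the deck or tipped by more than 0.2 rad (z of slidebox in the frame of board_corner above 0.012 m or angle between slidebox's own z axis and vertical above 0.2 rad).
It fails at once if a bystander is moved more than 30 mm (distance of any of bottle_a, bottle_b, bottle_c, jar, dish, case from where it was at the start of the episode above 0.03 m).
It also fails if it takes over 72 s, if anything falls off the work surface, if the arm or the gripper's body presses on something with over 40 N, if the wrist force passes 120 N, or if a joint passes its speed limit or range.

## Working session

There is one attempt and no reset: what is moved stays moved. The work goes in short steps, Python scripts to look and compute and a tool call to move; the robot and the scene stay as the last step left them, time stands still between calls to the robot, and variables do not carry over. Pictures are saved under pics/ and viewed, and the job is handed in when it is done.

Besides the shell and the picture viewer there is one more tool, called after "Call:" as a command line: name --argument value ..., lists and objects as JSON in quotes. apply_moves: Moves the arm, as the interface text tells. Its arguments: {"type":"object","properties":{"series":{"type":"string"},"jaw":{"type":"number"},"grip_force":{"type":"number"}},"required":["series"]}

```bash
mkdir -p pics; ls; python3 - <<'E'
from rig import manip, eyes
import cv2,numpy as np
o=manip.get_obs();print(o, manip.tcp_to_tips)
for n in ["scene","top"]:
    p=eyes.camera(n);cv2.imwrite(f"pics/{n}0.png",p["color"]);print(n,p["mtx"].tolist(),p["R"].tolist(),p["t"].tolist(),p["shot"])
    for th in ["board","board_corner","board_trough","slidebox","scraper","pad","chip1_center","bottle_a","jar","dish","case"]:
        print(th,[( [round(float(x)) for x in d["position"]],round(d["p"],2)) for d in eyes.landmark_of(th,p)])
E
```

```text
pics
{'clock': 0.0, 'joints': array([-1.39629783e+00,  3.78082987e-01,  7.96080123e-02,  1.27436877e+00,
        1.90767591e-06,  1.46052822e+00]), 'dq': array([-0.00042176,  0.00185385, -0.00059268,  0.00086733,  0.00137936,
        0.00090022]), 'joint_efforts': array([ 2.35072712e-04, -4.63606060e+01,  2.69874662e+01,  2.08023802e-02,
        1.71269212e-04,  1.53043210e-06]), 'ee_pos': array([ 161.45179649, -551.21839853,  244.34252309]), 'tool_rot': array([-0.56539571,  0.4245163 , -0.42346117,  0.566387  ]), 'contact_force': array([0.49576245, 0.33285046, 1.23384912]), 'ft_torque': array([-0.01734449,  0.02657792, -0.0206103 ]), 'gripper_width': 85.48161386635701} 14.0
scene [[507.8456578404885, 0.0, 318.96457675113186], [0.0, 507.8456578404885, 195.95314420020014], [0.0, 0.0, 1.0]] [[0.1195278233303988, 0.9928251490691936, -0.003364940657880314], [0.7820273316104238, -0.0962365345418476, -0.6157692603838358], [-0.6116750379606621, 0.07097008380373986, -0.7879193455809503]] [-75.05712094381813, -395.99917653542684, 1752.369311786296] 1
board [([307, 199], 0.95)]
board_corner [(
[... 613 characters left out ...]
2, -0.0006411797324670755], [-0.9730314084993962, 0.06479541331626851, -0.2213852580612713], [0.22093966811078602, -0.014053706037937184, -0.9751862162693314]] [22.699757257833987, 548.1867687121551, 950.6753871081935] 2
board [([324, 222], 0.91)]
board_corner [([277, 185], 0.57)]
board_trough [([325, 253], 0.89)]
slidebox [([244, 302], 0.93), ([346, 207], 0.86), ([464, 186], 0.68), ([425, 247], 0.41), ([279, 187], 0.16)]
scraper [([208, 257], 0.65)]
pad [([428, 252], 0.79), ([495, 241], 0.75), ([466, 187], 0.38)]
chip1_center [([287, 206], 0.52)]
bottle_a [([148, 237], 0.86), ([409, 168], 0.71)]
jar [([464, 187], 0.62)]
dish [([346, 142], 0.67), ([465, 189], 0.42)]
case [([288, 149], 0.84)]
```

```bash
python3 - <<'E'
import cv2
for n,(x0,x1,y0,y1) in {"scene":(100,500,100,300),"top":(100,520,110,330)}.items():
    i=cv2.imread(f"pics/{n}0.png");c=i[y0:y1,x0:x1];c=cv2.resize(c,(800,int(800*(y1-y0)/(x1-x0))),interpolation=cv2.INTER_CUBIC);cv2.imwrite(f"pics/{n}0z.png",c)
E
```

```text
(no output)
```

View pics/scene0z.png

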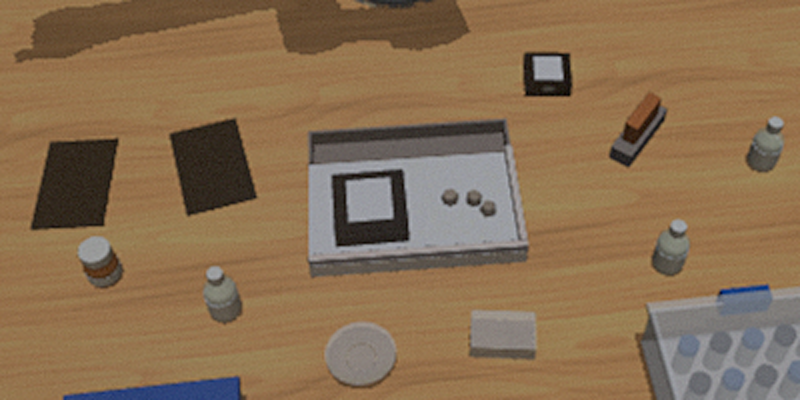

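View pics/top0z.png

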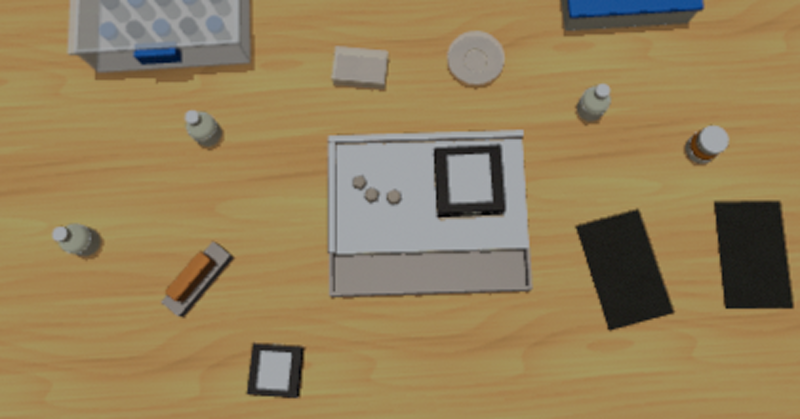

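```bash
cat > h.py <<'E'
import numpy as np,cv2
from rig import manip,eyes
def w(p,uv,z):
    K,R,t=p["mtx"],np.array(p["R"]),np.array(p["t"])
    d=R.T@np.linalg.solve(K,[uv[0],uv[1],1.]);c=-R.T@t
    return (c+d*(z-c[2])/d[2])
def proj(p,X):
    v=p["mtx"]@(np.array(p["R"])@np.array(X,float)+p["t"]);return v[:2]/v[2]
def rect(p,z,xr,yr,s):
    # output: col -> -y, row -> -x (away = up, left = left); s px/mm
    K,R,t=p["mtx"],np.array(p["R"]),np.array(p["t"]).reshape(3)
    H=K@np.column_stack([R[:,0],R[:,1],R[:,2]*z+t])
    # world from out: x=xr[1]-row/s ; y=yr[1]-col/s
    A=np.array([[0,-1/s,xr[1]],[-1/s,0,yr[1]],[0,0,1]])
    W,Hh=int((yr[1]-yr[0])*s),int((xr[1]-xr[0])*s)
    return cv2.warpPerspective(p["color"],H@A,(W,Hh),flags=cv2.INTER_CUBIC|cv2.WARP_INVERSE_MAP)
E
python3 - <<'E'
from h import *
p=eyes.camera("top")
for n,uv,z in [("box",(346,207),26),("smallbox",(244,302),0),("padL",(428,252),0),("padR",(495,241),0),("scr",(208,257),0),("bd",(324,222),0),("corner",(277,185),26),("trough",(325,253),4),("botA",(148,237),0),("botB",(205,178),0),("botC",(409,168),0),("jar",(464,187),0),("dish",(346,142),0),("case",(288,149),0)]:
    x=w(p,uv,z);print(n,x.round(),np.hypot(*x[:2]).round())
cv2.imwrite("pics/r26.png",rect(p,26,(350,650),(-180,190),2.0))
cv2.imwrite("pics/r64.png",rect(p,64,(300,600),(100,400),2.0))
cv2.imwrite("pics/r0p.png",rect(p,3,(300,600),(-450,-150),2.0))
E
```

```text
box [554. -87.  26.] 561.0
smallbox [313. 211.   0.] 377.0
padL [ 415. -309.    0.] 517.0
padR [ 433. -502.    0.] 663.0
scr [442. 309.   0.] 539.0
bd [520. -23.   0.] 520.0
corner [631. 105.  26.] 640.0
trough [431. -19.   4.] 431.0
botA [510. 479.   0.] 700.0
botB [675. 318.   0.] 746.0
botC [ 666. -285.    0.] 724.0
jar [ 597. -439.    0.] 741.0
dish [ 760. -106.    0.] 767.0
case [749.  70.   0.] 752.0
```

View pics/r26.png

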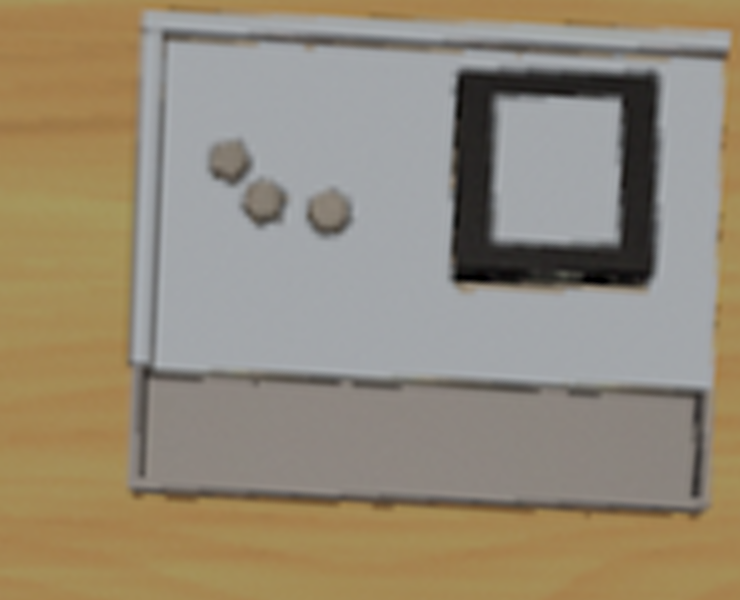

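View pics/r64.png

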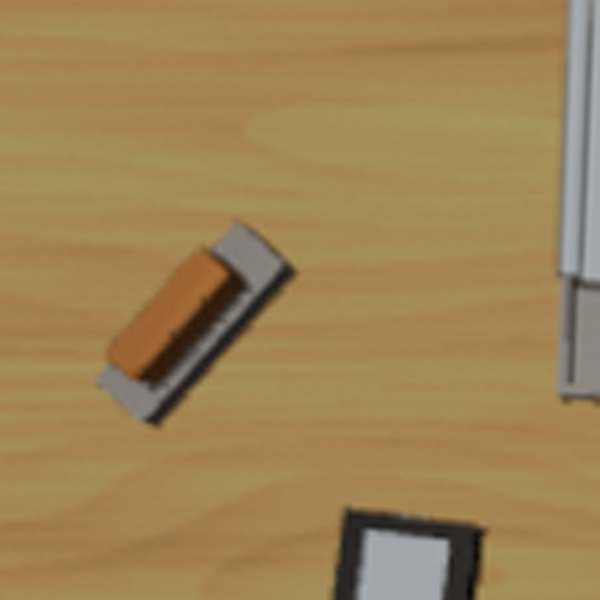

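View pics/r0p.png

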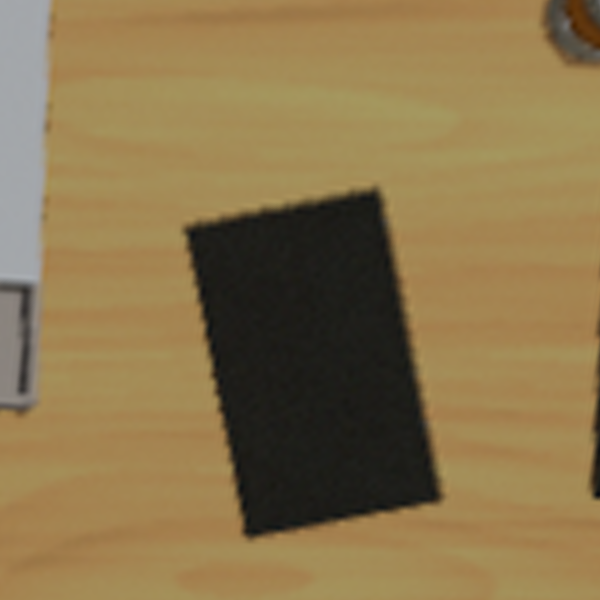

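```bash
python3 - <<'E'
from h import *
from scipy.spatial.transform import Rotation as Ro
o=manip.get_obs();M=Ro.from_quat(o["tool_rot"]).as_matrix();print("tool axes cols",M.round(3).tolist(),o["clock"])
p=eyes.camera("top")
def rr(z,xr,yr,f,nm):
    s=3.;im=rect(p,z,xr,yr,s);m=f(im).astype(np.uint8)*255
    m=cv2.morphologyEx(m,cv2.MORPH_OPEN,np.ones((5,5)))
    cs,_=cv2.findContours(m,cv2.RETR_EXTERNAL,cv2.CHAIN_APPROX_NONE)
    for c in sorted(cs,key=cv2.contourArea)[-2:]:
        (cx,cy),_,_=r=cv2.minAreaRect(c);b=cv2.boxPoints(r)
        P=np.array([[xr[1]-q[1]/s,yr[1]-q[0]/s] for q in b])
        e=[P[1]-P[0],P[2]-P[1]]
        print(nm,"ctr",P.mean(0).round(1),"sides",[round(float(np.hypot(*v)),1) for v in e],"ang",[round(float(np.degrees(np.arctan2(v[1],v[0]))),1) for v in e])
dark=lambda im:im.max(2)<70
rr(62,(450,650),(-160,0),dark,"box")
rr(3,(320,510),(-400,-220),dark,"pad")
hsv=lambda im:cv2.cvtColor(im,cv2.COLOR_BGR2HSV)
def orange(im):
    h=hsv(im);return (h[...,0]<14)&(h[...,1]>150)&(h[...,2]>90)
rr(64,(380,510),(240,390),orange,"grip")
def grey(im):
    h=hsv(im);return (h[...,1]<70)&(h[...,2]>80)
rr(26,(380,510),(240,390),lambda im:grey(im)|orange(im),"foot")
for a in ["chip1_center"]:
    for n in ("scene","top"):
        q=eyes.camera(n)
        print([(w(q,d["position"],32).round().tolist()[:2],round(d["p"],2)) for d in eyes.landmark_of(a,q)])
for n in ("scene",):
    for a,z in (("scraper",0),("board_corner",26)):print(a,[(w(q:=eyes.camera(n),d["position"],z).round().tolist(),d["p"]) for d in eyes.landmark_of(a,eyes.camera(n))])
p=eyes.camera("top")
cv2.imwrite("pics/cand.png",cv2.resize(p["color"][200:330,170:540],(777,273),interpolation=cv2.INTER_CUBIC))
E
```

```text
tool axes cols [[0.281, -0.0, 0.96], [-0.96, -0.0, 0.281], [0.0, -1.0, -0.0]] 1.25
box ctr [552.6 -84. ] sides [101.8, 96.8] ang [-1.0, -91.0]
pad ctr [ 418.3 -306.1] sides [98.8, 158.5] ang [-78.9, -168.9]
foot ctr [443.5 316.6] sides [112.3, 33.9] ang [-41.8, -131.8]
[([569.0, 83.0], 0.39)]
[([571.0, 79.0], 0.36)]
scraper [([447.0, 315.0, 0.0], 0.9)]
board_corner [([634.0, 106.0, 26.0], 0.81), ([539.0, 465.0, 26.0], 0.21)]
```

View pics/cand.png

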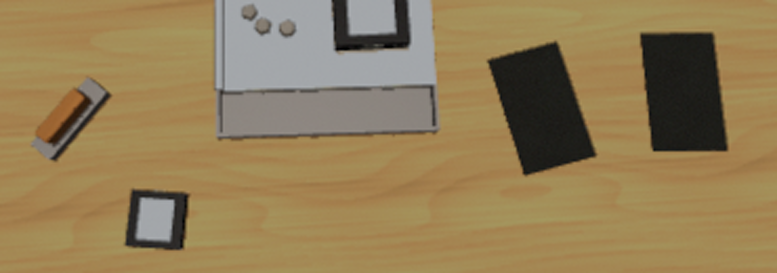

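Call:
apply_moves --series "0.035 0.055 0 0 0 8;0.07 0.11 0 0 0 16;0.105 0.165 0 0 0 24;0.14 0.22 0 0 0 32;0.175 0.275 0 0 0 40;0.21 0.33 0 0 0 48;0.24 0.385 0 0 0 56;0.265 0.44 0 0 0 64;0.27 0.50 0 0 0 72;0.275 0.555 0 0 0 80" --jaw 0.0854 --grip_force 60

```text
clock: 3.15
ee_pos: [436.7, 1.3, 245.6]
tool_rot: [0.706, 0.041, -0.04, -0.706]
contact_force: [0.5, 0.2, 0.9]
gripper_width: 85.5
```

Call:
apply_moves --series "0.002 0.055 0 0 0 8;0.004 0.11 0 0 0 16;0.005 0.165 0 0 0 24;0.006 0.22 0 0 0 32;0.007 0.27 -0.02 0 0 40;0.008 0.315 -0.05 0 0 41.6;0.008 0.315 -0.085 0 0 41.6;0.008 0.315 -0.085 0 0 41.6"

```text
clock: 4.15
ee_pos: [442.2, 315.5, 157.8]
tool_rot: [0.646, 0.287, -0.291, -0.645]
contact_force: [0.0, -0.8, 0.8]
gripper_width: 85.0
```

```bash
python3 - <<'E'
from h import *
from scipy.spatial.transform import Rotation as Ro
o=manip.get_obs();M=Ro.from_quat(o["tool_rot"]).as_matrix();print(o["ee_pos"],M.round(3).tolist(),np.degrees(np.arctan2(M[1,0],M[0,0])))
p=eyes.camera("wrist");i=p["color"].copy()
th=np.radians(48.2);c=np.array([444.5,316])
ax=np.array([np.cos(th),np.sin(th)]);ay=np.array([-ax[1],ax[0]])
for (a,b,z) in ((17,56,26),(11,37,64)):
    pts=[proj(p,[*(c+s*a*ax+t*b*ay),z]) for s,t in((1,1),(1,-1),(-1,-1),(-1,1))]
    cv2.polylines(i,[np.int32(pts)],True,(0,0,255) if z==26 else (0,255,0),1)
cv2.imwrite("pics/w1.png",i)
E
```

```text
[442.21404046 315.5340926  157.82799907] [[0.666, -0.005, -0.746], [0.746, -0.003, 0.666], [-0.005, -1.0, 0.002]] 48.23757169982917
```

View pics/w1.png

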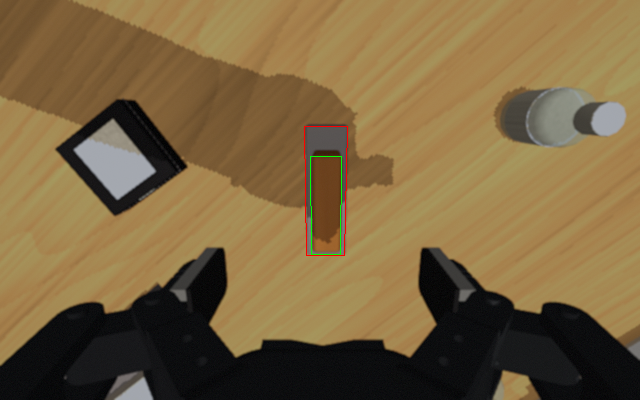

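Call:
apply_moves --series "0.002 0.001 -0.05 0 0 0;0.002 0.001 -0.09 0 0 0;0.002 0.001 -0.104 0 0 0;0.002 0.001 -0.104 0 0 0"

```text
clock: 4.7
ee_pos: [446.1, 316.6, 56.7]
tool_rot: [0.646, 0.288, -0.289, -0.646]
contact_force: [-0.4, 0.1, 0.1]
gripper_width: 85.5
```

Call:
apply_moves --series "0 0 0 0 0 0;0 0 0 0 0 0;0 0 0 0 0 0;0 0 0 0 0 0;0 0 0 0 0 0;0 0 0 0 0 0" --jaw 0 --grip_force 70

```text
clock: 5.45
ee_pos: [446.5, 316.7, 57.5]
tool_rot: [0.646, 0.288, -0.289, -0.646]
contact_force: [-0.9, -0.5, 5.2]
gripper_width: 20.9
```

Call:
apply_moves --series "0 0 0.05 0 0 0;0 0 0.095 0 0 -3;0.03 -0.05 0.1 0 0 -13;0.06 -0.1 0.1 0 0 -23;0.09 -0.15 0.1 0 0 -33;0.12 -0.2 0.1 0 0 -43;0.15 -0.25 0.1 0 0 -50;0.16 -0.271 0.1 0 0 -50;0.16 -0.271 0.1 0 0 -50;0.16 -0.271 0.1 0 0 -50"

```text
clock: 6.7
ee_pos: [605.4, 46.9, 157.0]
tool_rot: [-0.707, 0.012, -0.01, 0.707]
contact_force: [-0.6, -0.1, -0.9]
gripper_width: 20.5
```

```bash
python3 - <<'E'
from h import *
from scipy.spatial.transform import Rotation as Ro
o=manip.get_obs();M=Ro.from_quat(o["tool_rot"]).as_matrix();print(o["ee_pos"],M.round(3).tolist(),np.degrees(np.arctan2(M[1,0],M[0,0])),o["contact_force"],o["clock"])
p=eyes.camera("wrist");i=p["color"];cv2.imwrite("pics/w2.png",i)
p=eyes.camera("scene");i=p["color"];cv2.imwrite("pics/s2.png",cv2.resize(i[80:280,200:480],(784,560)))
E
```

```text
[605.42706711  46.92911657 157.01937042] [[1.0, -0.002, 0.031], [-0.031, 0.001, 1.0], [-0.002, -1.0, 0.001]] -1.7639955495457793 [-0.58905609 -0.14284252 -0.94730333] 6.7
```

View pics/w2.png

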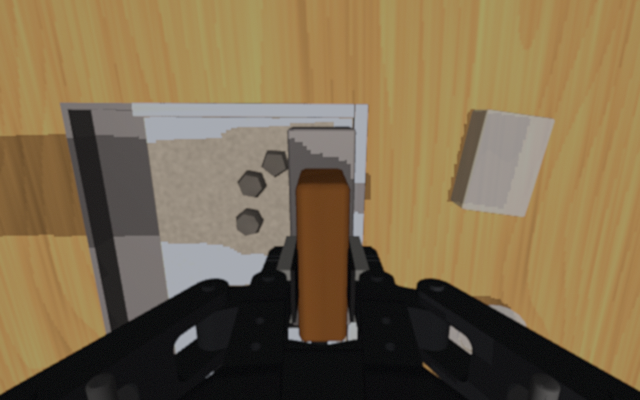

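View pics/s2.png

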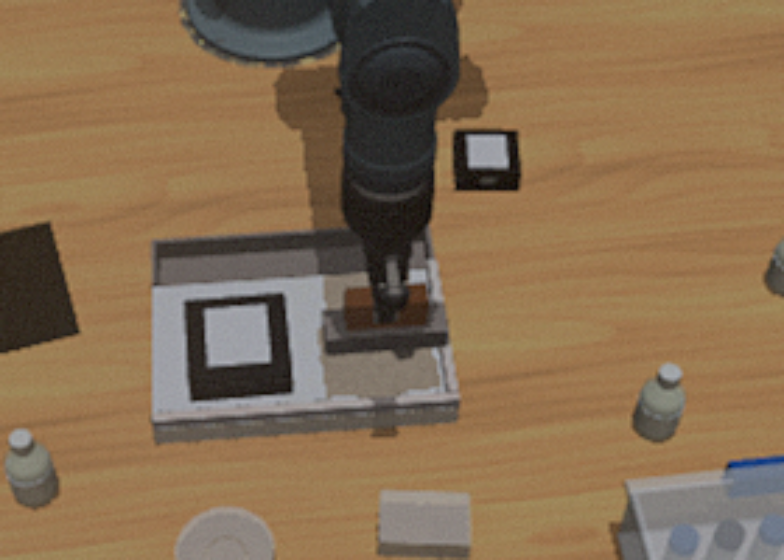

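Call:
apply_moves --series "0.001 -0.006 0 0 0 0;0.001 -0.006 -0.03 0 0 0;0.001 -0.006 -0.05 0 0 0;0.001 -0.006 -0.06 0 0 0;0.001 -0.006 -0.068 0 0 0;0.001 -0.006 -0.072 0 0 0;0.001 -0.006 -0.072 0 0 0"

```text
clock: 7.68
ee_pos: [606.7, 41.3, 85.6]
tool_rot: [-0.707, 0.011, -0.01, 0.707]
contact_force: [-0.9, 0.5, -0.6]
gripper_width: 20.6
```

```bash
python3 - <<'E'
from h import *
p=eyes.camera("scene");i=p["color"];cv2.imwrite("pics/s3.png",cv2.resize(i[150:250,240:380],(784,560)))
p=eyes.camera("wrist");i=p["color"];cv2.imwrite("pics/w3.png",i)
E
```

```text
(no output)
```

View pics/s3.png

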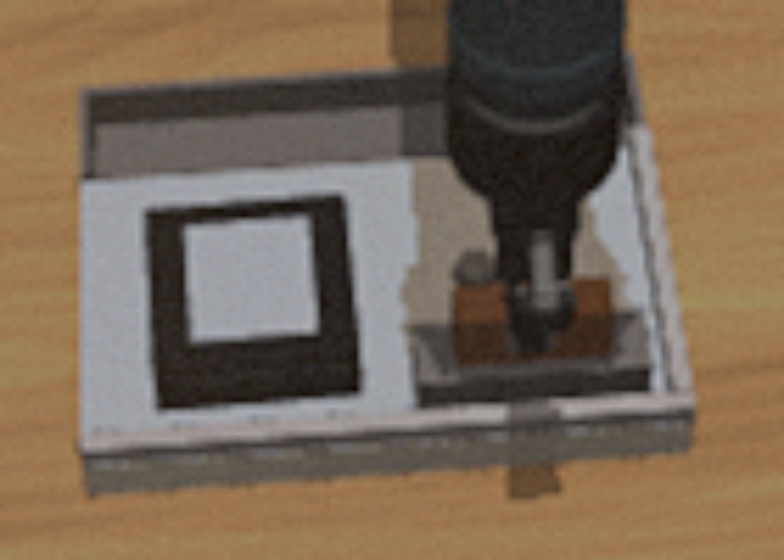

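View pics/w3.png

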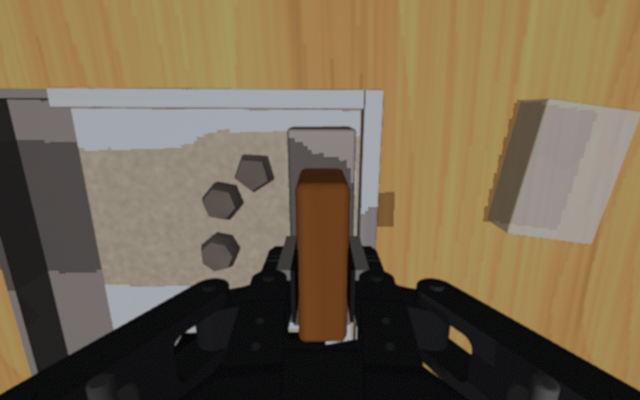

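Call:
apply_moves --series "-0.01 0 0 0 0 0;-0.02 0.001 0 0 0 0;-0.03 0.001 0 0 0 0;-0.04 0.001 0 0 0 0;-0.05 0.002 0 0 0 0;-0.06 0.002 0 0 0 0;-0.07 0.002 0 0 0 0;-0.08 0.002 0 0 0 0;-0.09 0.003 0 0 0 0;-0.1 0.003 0 0 0 0"

```text
clock: 9.02
ee_pos: [506.3, 44.4, 85.9]
tool_rot: [-0.707, 0.011, -0.01, 0.707]
contact_force: [0.5, -0.1, -1.5]
gripper_width: 20.4
```

Call:
apply_moves --series "-0.006 0 0 0 0 0;-0.012 0 0 0 0 0;-0.018 0.001 0 0 0 0;-0.024 0.001 0 0 0 0;-0.03 0.001 0 0 0 0;-0.036 0.001 0 0 0 0;-0.042 0.001 0 0 0 0;-0.042 0.001 0 0 0 0"

```text
clock: 10.02
ee_pos: [463.7, 45.4, 85.9]
tool_rot: [-0.707, 0.011, -0.01, 0.707]
contact_force: [0.9, -0.5, -2.2]
gripper_width: 20.5
```

```bash
python3 - <<'E'
from h import *
p=eyes.camera("scene");i=p["color"];cv2.imwrite("pics/s4.png",cv2.resize(i[150:250,240:380],(784,560)))
p=eyes.camera("wrist");i=p["color"];cv2.imwrite("pics/w4.png",i)
E
```

```text
(no output)
```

View pics/s4.png

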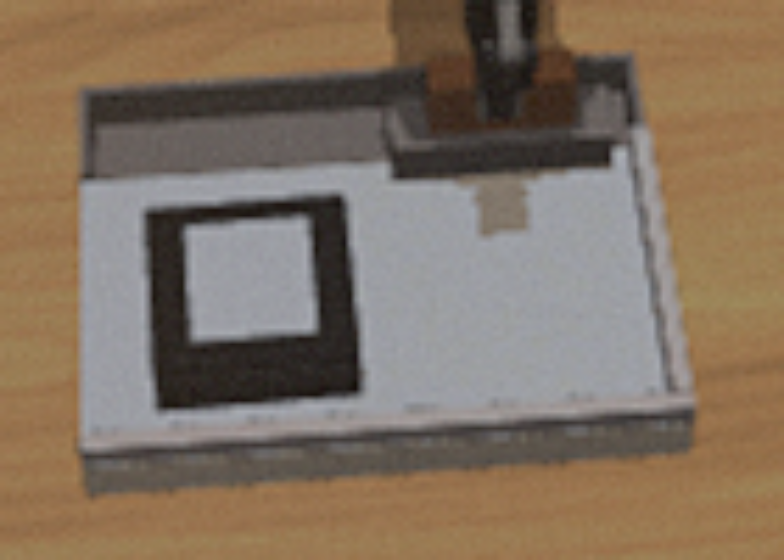

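View pics/w4.png

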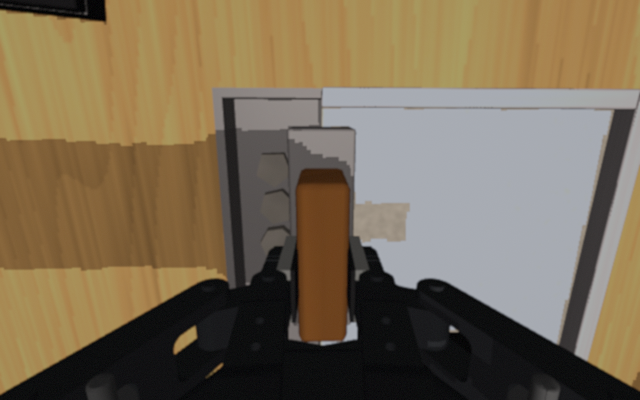

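Call:
apply_moves --series "0 0 0.03 0 0 0;0 0 0.06 0 0 0;0 0 0.08 0 0 0;0.004 -0.04 0.08 0 0 0;0.009 -0.09 0.08 0 0 0;0.014 -0.13 0.08 0 0 0;0.014 -0.13 0.08 0 0 0"

```text
clock: 11.0
ee_pos: [479.5, -87.3, 166.2]
tool_rot: [0.707, -0.012, 0.013, -0.707]
contact_force: [-0.9, -0.2, -1.8]
gripper_width: 20.6
```

```bash
python3 - <<'E'
from h import *
p=eyes.camera("scene");i=p["color"];cv2.imwrite("pics/s5.png",cv2.resize(i[150:250,240:380],(784,560)))
p=eyes.camera("top");cv2.imwrite("pics/t5.png",cv2.resize(p["color"][150:290,240:420],(720,560)))
cv2.imwrite("pics/r5.png",rect(p,62,(350,650),(-180,190),2.0))
for d in eyes.landmark_of("chip1_center",p):
    X=w(p,d["position"],10);b=np.array([519.4,-24.6]);c,s=np.cos(-.0305),np.sin(-.0305)
    v=X[:2]-b;print("board xy",round(c*v[0]+s*v[1]),round(-s*v[0]+c*v[1]),d["p"])
E
```

```text
board xy 37 -61 0.7
board xy -97 98 0.49
```

View pics/s5.png

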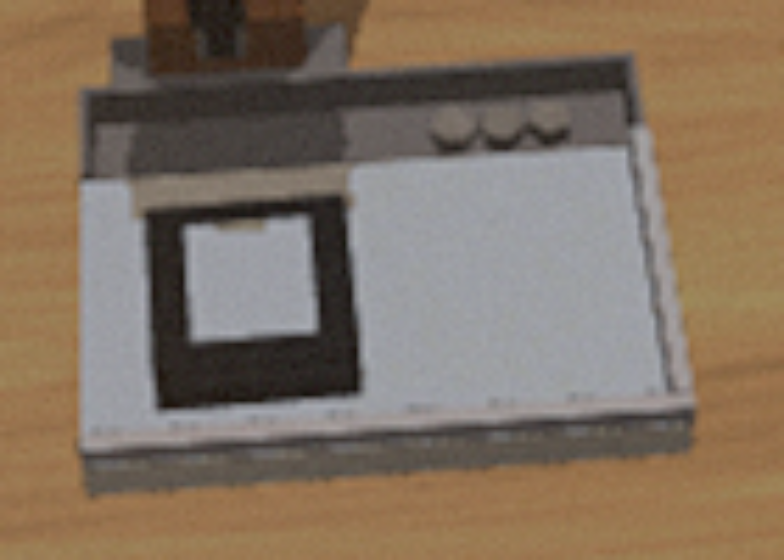

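View pics/t5.png

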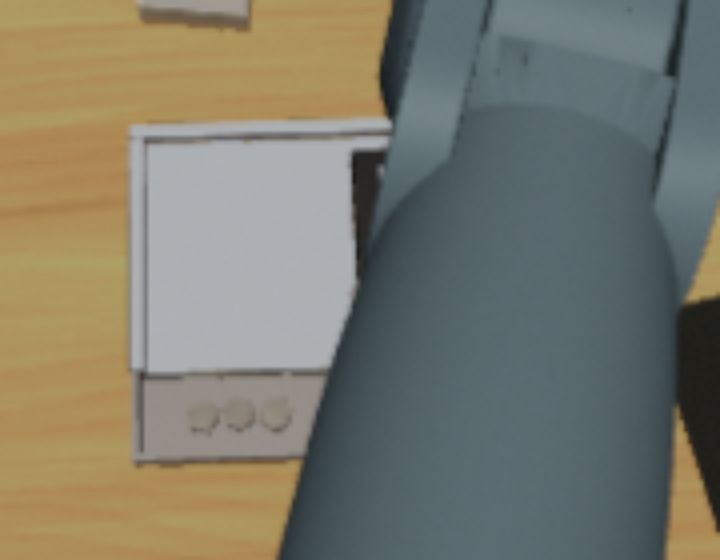

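Call:
apply_moves --series "-0.005 0.002 -0.03 0 0 0;-0.005 0.002 -0.06 0 0 0;-0.005 0.002 -0.075 0 0 0;-0.005 0.002 -0.08 0 0 0;-0.005 0.002 -0.08 0 0 0"

```text
clock: 11.78
ee_pos: [473.3, -81.4, 86.0]
tool_rot: [-0.707, 0.01, -0.01, 0.708]
contact_force: [-0.0, 0.6, -1.9]
gripper_width: 20.5
```

```bash
python3 - <<'E'
from h import *
p=eyes.camera("scene");i=p["color"];cv2.imwrite("pics/s6.png",cv2.resize(i[150:250,240:380],(784,560)))
p=eyes.camera("wrist");i=p["color"];cv2.imwrite("pics/w6.png",i)
E
```

```text
(no output)
```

View pics/s6.png

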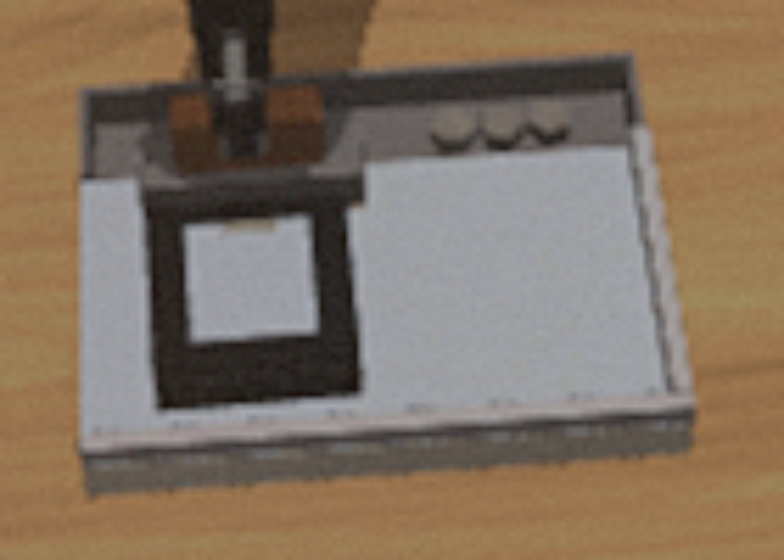

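View pics/w6.png

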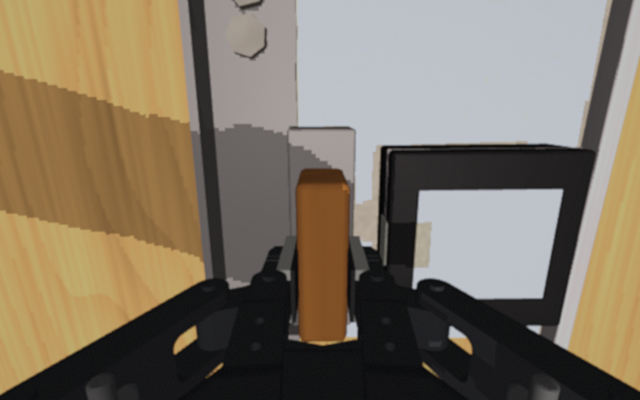

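Call:
apply_moves --series "0.005 0 0 0 0 0;0.01 0 0 0 0 0;0.015 0 0 0 0 0;0.02 -0.001 0 0 0 0;0.024 -0.001 0 0 0 0;0.027 -0.001 0 0 0 0;0.03 -0.001 0 0 0 0;0.032 -0.001 0 0 0 0;0.032 -0.001 0 0 0 0"

```text
clock: 13.0
ee_pos: [506.5, -83.0, 86.6]
tool_rot: [-0.707, 0.01, -0.011, 0.707]
contact_force: [-2.3, -0.5, -2.8]
gripper_width: 20.8
```

Call:
apply_moves --series "0.001 0 0 0 0 0;0.002 0 0 0 0 0;0.002 0 0 0 0 0"

```text
clock: 13.38
ee_pos: [508.6, -83.0, 86.7]
tool_rot: [-0.707, 0.01, -0.011, 0.707]
contact_force: [-1.7, -0.2, -2.5]
gripper_width: 20.5
```

Call:
apply_moves --series "0.001 0 0 0 0 0;0.002 0 0 0 0 0;0.002 0 0 0 0 0"

```text
clock: 13.75
ee_pos: [508.9, -83.0, 86.6]
tool_rot: [-0.707, 0.011, -0.01, 0.707]
contact_force: [-6.6, -1.9, 3.0]
gripper_width: 20.3
```

Call:
apply_moves --series "-0.01 0 0 0 0 0;-0.01 0 0.03 0 0 0;-0.01 0 0.07 0 0 10;0 -0.01 0.08 0 0 20;0.01 -0.02 0.08 0 0 30;0.02 -0.03 0.08 0 0 40;0.03 -0.05 0.08 0 0 50;0.04 -0.06 0.08 0 0 60;0.05 -0.07 0.08 0 0 70;0.051 -0.082 0.08 0 0 80"

```text
clock: 15.0
ee_pos: [561.6, -165.7, 167.1]
tool_rot: [0.548, 0.449, -0.448, -0.546]
contact_force: [-0.7, 0.4, -1.9]
gripper_width: 20.5
```

Call:
apply_moves --series "0 0 0 0 0 10;0 0 0 0 0 10;0 0 0 0 0 10"

```text
clock: 15.38
ee_pos: [561.9, -165.6, 167.4]
tool_rot: [0.508, 0.494, -0.493, -0.505]
contact_force: [-0.3, 0.1, -1.5]
gripper_width: 20.7
```

```bash
python3 - <<'E'
from h import *
from scipy.spatial.transform import Rotation as Ro
o=manip.get_obs();M=Ro.from_quat(o["tool_rot"]).as_matrix();print(o["ee_pos"],M.round(3).tolist(),np.degrees(np.arctan2(M[1,0],M[0,0])),o["joints"],o["clock"])
p=eyes.camera("scene");i=p["color"];cv2.imwrite("pics/s7.png",cv2.resize(i[150:250,240:380],(784,560)))
p=eyes.camera("wrist");i=p["color"];cv2.imwrite("pics/w7.png",i)
E
```

```text
[ 561.92850084 -165.64776481  167.36838002] [[0.025, 0.004, -1.0], [1.0, -0.002, 0.025], [-0.002, -1.0, -0.004]] 88.54642386262923 [-3.94931782e-01  4.26888756e-01 -4.80879706e-02  1.09153475e+00
  8.89964720e-06 -3.69565151e-01] 15.375
```

View pics/s7.png

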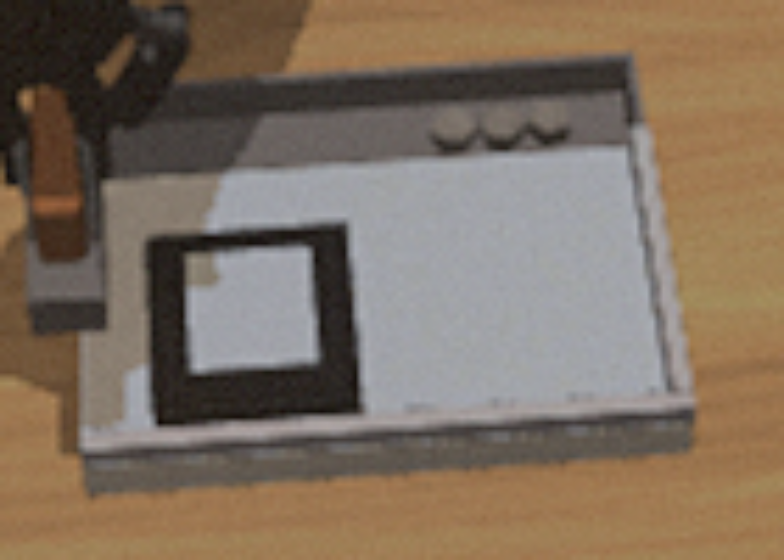

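View pics/w7.png

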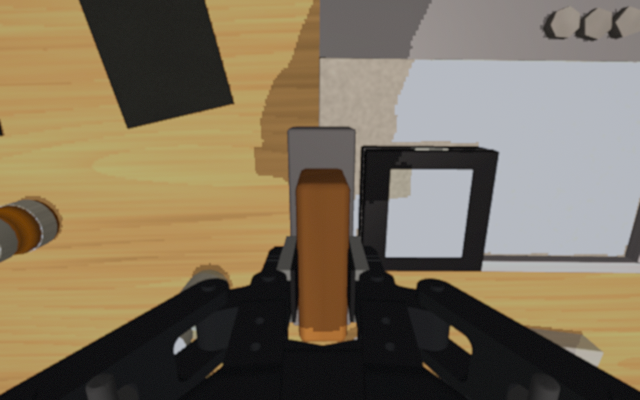

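Call:
apply_moves --series "-0.003 0 -0.03 0 0 -0.3;-0.003 0 -0.06 0 0 -0.3;-0.003 0 -0.076 0 0 -0.3;-0.003 0 -0.081 0 0 -0.3;-0.003 0 -0.081 0 0 -0.3"

```text
clock: 16.1
ee_pos: [559.2, -165.6, 86.7]
tool_rot: [0.509, 0.493, -0.492, -0.506]
contact_force: [0.0, 0.3, -1.3]
gripper_width: 20.9
```

```bash
python3 - <<'E'
from h import *
p=eyes.camera("wrist");i=p["color"];cv2.imwrite("pics/w8.png",i)
E
```

View pics/w8.png

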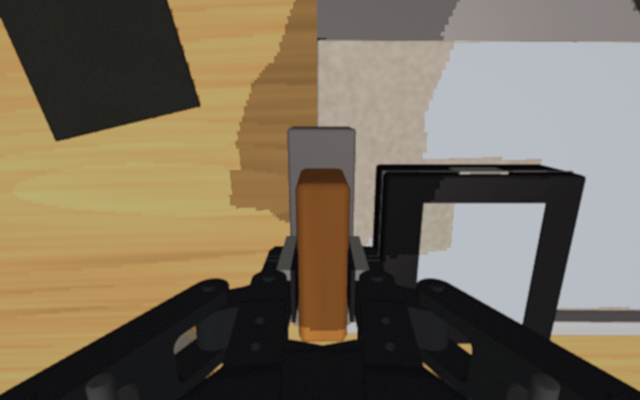

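Call:
apply_moves --series "0 0.008 0 0 0 0;0.001 0.02 0 0 0 0;0.001 0.033 0 0 0 0;0.001 0.046 0 0 0 0;0.002 0.059 0 0 0 0;0.002 0.072 0 0 0 0;0.003 0.085 0 0 0 0;0.003 0.098 0 0 0 0;0.003 0.111 0 0 0 0;0.004 0.12 0 0 0 0"

```text
clock: 17.4
ee_pos: [563.6, -45.3, 87.6]
tool_rot: [0.509, 0.493, -0.492, -0.505]
contact_force: [0.1, -4.8, 2.4]
gripper_width: 20.4
```

Call:
apply_moves --series "0 0.006 0 0 0 0;0 0.012 0 0 0 0;0.001 0.018 0 0 0 0;0.001 0.024 0 0 0 0;0.001 0.03 0 0 0 0;0.001 0.033 0 0 0 0;0.001 0.033 0 0 0 0"

```text
clock: 18.27
ee_pos: [564.5, -11.6, 87.5]
tool_rot: [0.509, 0.494, -0.492, -0.505]
contact_force: [0.1, -2.2, -0.2]
gripper_width: 20.4
```

```bash
python3 - <<'E'
from h import *
p=eyes.camera("scene");i=p["color"];cv2.imwrite("pics/s9.png",cv2.resize(i[150:250,240:380],(784,560)))
E
```

```text
(no output)
```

View pics/s9.png

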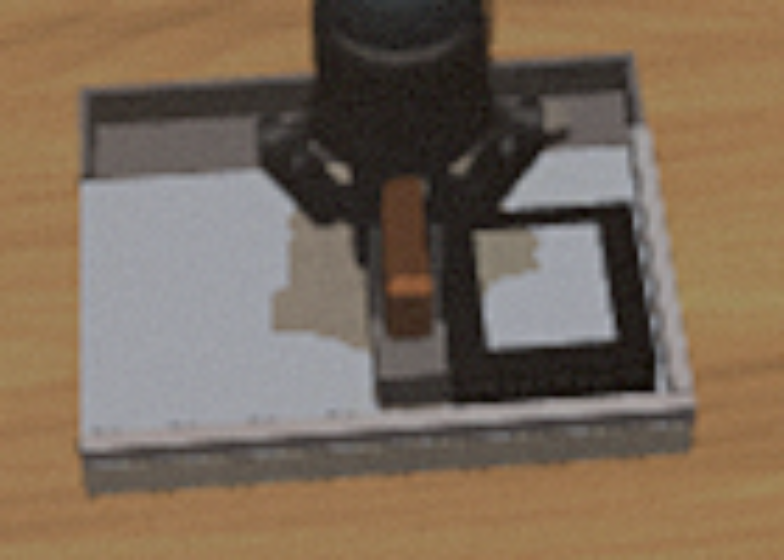

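A few mm to go; pressing on with force checks.

Call:
apply_moves --series "0 0.002 0 0 0 0;0 0.004 0 0 0 0;0 0.005 0 0 0 0;0 0.005 0 0 0 0"

```text
clock: 18.82
ee_pos: [564.5, -6.5, 87.5]
tool_rot: [0.509, 0.494, -0.492, -0.505]
contact_force: [0.6, -2.1, 0.7]
gripper_width: 20.4
```

Call:
apply_moves --series "0 0.001 0 0 0 0;0 0.002 0 0 0 0;0 0.002 0 0 0 0"

```text
clock: 19.2
ee_pos: [564.5, -4.4, 87.5]
tool_rot: [0.509, 0.494, -0.492, -0.505]
contact_force: [0.8, -4.1, 1.5]
gripper_width: 20.8
```

Call:
apply_moves --series "0 0.001 0 0 0 0;0 0.002 0 0 0 0;0 0.002 0 0 0 0"

```text
clock: 19.58
ee_pos: [564.3, -4.0, 87.5]
tool_rot: [0.51, 0.492, -0.493, -0.505]
contact_force: [-1.6, -8.6, 0.8]
gripper_width: 20.4
```

Call:
apply_moves --series "0 0.001 0 0 0 0;0 0.001 0 0 0 0;0 0.001 0 0 0 0"

```text
clock: 19.95
ee_pos: [564.2, -3.9, 87.6]
tool_rot: [0.511, 0.492, -0.493, -0.505]
contact_force: [-0.3, -7.3, 1.4]
gripper_width: 20.9
```

Call:
apply_moves --series "0 -0.012 0 0 0 0;0 -0.012 0.03 0 0 0;0 -0.02 0.07 0 0 0;-0.03 -0.08 0.08 0 0 3;-0.06 -0.13 0.08 0 0 8;-0.09 -0.18 0.08 0 0 12;-0.11 -0.23 0.08 0 0 12.5;-0.13 -0.27 0.08 0 0 12.5;-0.146 -0.302 0.05 0 0 12.5;-0.146 -0.302 0.05 0 0 12.5"

```text
clock: 21.2
ee_pos: [415.8, -305.9, 135.1]
tool_rot: [0.453, 0.544, -0.544, -0.451]
contact_force: [-0.5, 1.4, -1.0]
gripper_width: 20.6
```

```bash
python3 - <<'E'
from h import *
from scipy.spatial.transform import Rotation as Ro
o=manip.get_obs();M=Ro.from_quat(o["tool_rot"]).as_matrix();print(o["ee_pos"],np.degrees(np.arctan2(M[1,0],M[0,0])),M.round(3).tolist())
p=eyes.camera("scene");i=p["color"];cv2.imwrite("pics/s10.png",cv2.resize(i[150:250,240:380],(784,560)))
p=eyes.camera("top");
cv2.imwrite("pics/r10a.png",rect(p,26,(430,650),(-70,130),4))
cv2.imwrite("pics/r10b.png",cv2.resize(rect(p,62,(510,640),(0,130),5),None,fx=.9,fy=.9))
p=eyes.camera("wrist");i=p["color"];cv2.imwrite("pics/w10.png",i)
E
```

```text
[ 415.81513415 -305.91702938  135.07793441] 100.54744712674679 [[-0.183, 0.003, -0.983], [0.983, -0.002, -0.183], [-0.002, -1.0, -0.003]]
```

View pics/s10.png

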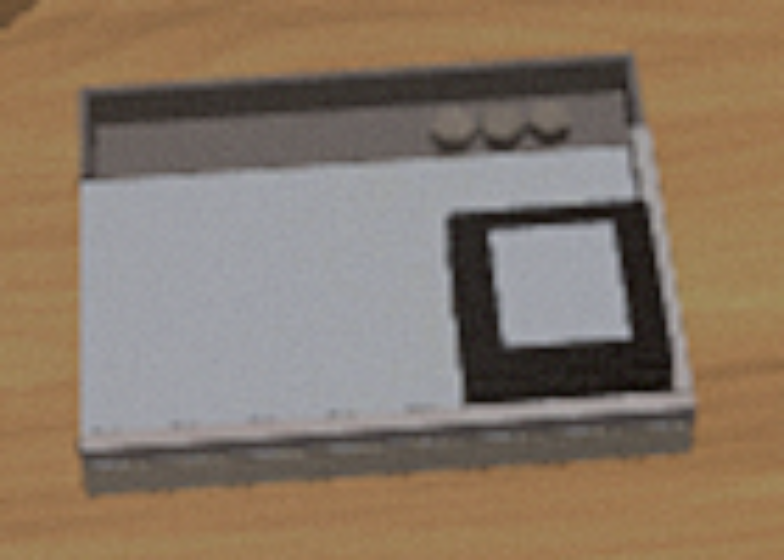

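View pics/r10b.png

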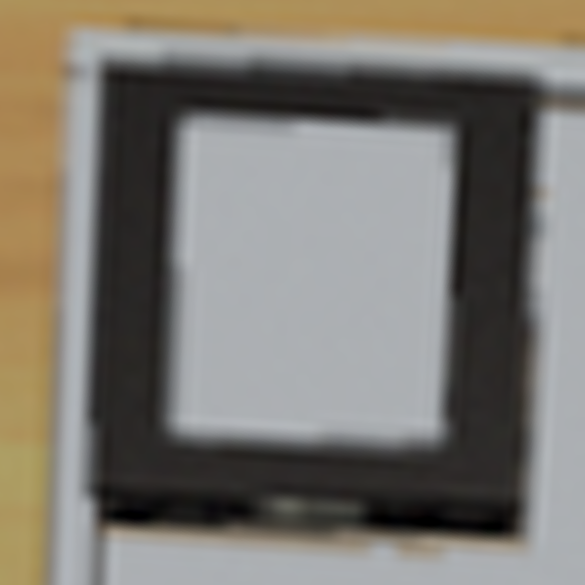

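View pics/w10.png

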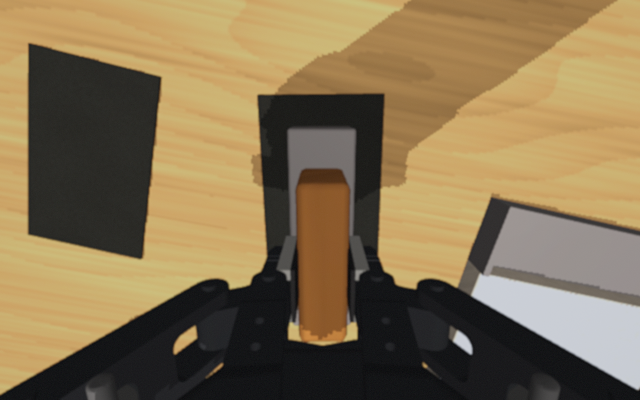

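Call:
apply_moves --series "0.005 0.03 0.03 0 0 -10;0.015 0.07 0.03 0 0 -20;0.02 0.11 0.03 0 0 -30;0.03 0.15 0.03 0 0 -40;0.04 0.19 0.03 0 0 -50;0.05 0.23 0.03 0 0 -60;0.055 0.27 0.03 0 0 -70;0.065 0.31 0.03 0 0 -80;0.07 0.34 0.03 0 0 -90;0.075 0.363 0.03 0 0 -100"

```text
clock: 22.6
ee_pos: [493.6, 61.0, 168.4]
tool_rot: [0.709, 0.003, -0.006, -0.706]
contact_force: [-0.3, -0.1, -1.2]
gripper_width: 20.6
```

Call:
apply_moves --series "0 0 -0.02 0 0 -2.3;0 0 -0.04 0 0 -2.3;0 0 -0.06 0 0 -2.3;0 0 -0.073 0 0 -2.3;0 0 -0.077 0 0 -2.3;0 0 -0.077 0 0 -2.3"

```text
clock: 23.35
ee_pos: [493.1, 59.5, 93.6]
tool_rot: [0.71, -0.011, 0.008, -0.704]
contact_force: [-7.4, -8.5, 14.2]
gripper_width: 20.3
```

```bash
python3 - <<'E'
from h import *
from scipy.spatial.transform import Rotation as Ro
o=manip.get_obs();M=Ro.from_quat(o["tool_rot"]).as_matrix();print(o["ee_pos"],np.degrees(np.arctan2(M[1,0],M[0,0])),M.round(3).tolist())
p=eyes.camera("wrist");i=p["color"];cv2.imwrite("pics/w11.png",i)
E
```

```text
[493.07781648  59.47334836  93.59800228] -1.5846582867285137 [[1.0, -0.005, 0.028], [-0.028, -0.009, 1.0], [-0.004, -1.0, -0.009]]
```

View pics/w11.png

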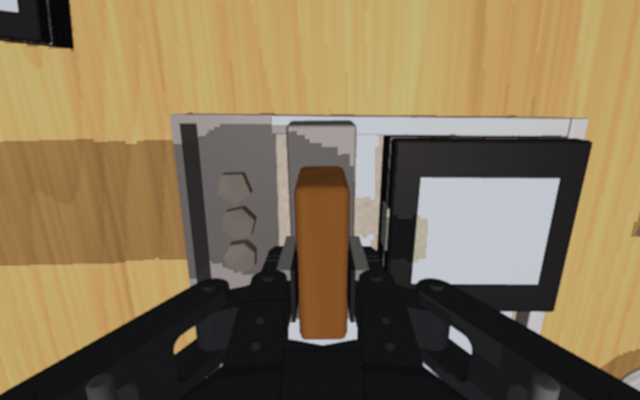

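Call:
apply_moves --series "0 0 0.015 0 0 0;0 -0.005 0.025 0 0 0;0 -0.014 0.025 0 0 0;0 -0.014 0.025 0 0 0"

```text
clock: 23.9
ee_pos: [493.0, 44.9, 118.3]
tool_rot: [0.71, -0.012, 0.008, -0.704]
contact_force: [0.0, 0.6, -1.6]
gripper_width: 20.7
```

```bash
python3 - <<'E'
from h import *
from scipy.spatial.transform import Rotation as Ro
o=manip.get_obs();M=Ro.from_quat(o["tool_rot"]).as_matrix();print(o["ee_pos"],np.degrees(np.arctan2(M[1,0],M[0,0])),M.round(3).tolist(),o["contact_force"])
p=eyes.camera("wrist");i=p["color"];cv2.imwrite("pics/w12.png",i)
p=eyes.camera("scene");i=p["color"];cv2.imwrite("pics/s12.png",cv2.resize(i[140:250,240:390],(764,560)))
E
```

```text
[492.98238593  44.91980568 118.28860263] -1.640473278444961 [[1.0, -0.005, 0.029], [-0.029, -0.009, 1.0], [-0.005, -1.0, -0.009]] [ 0.02679305  0.60597516 -1.58577752]
```

View pics/w12.png

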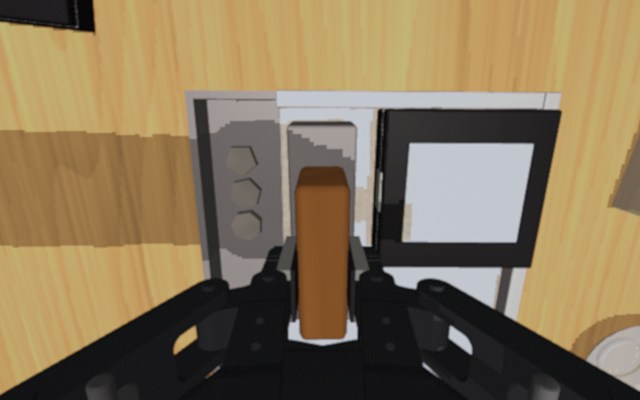

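View pics/s12.png

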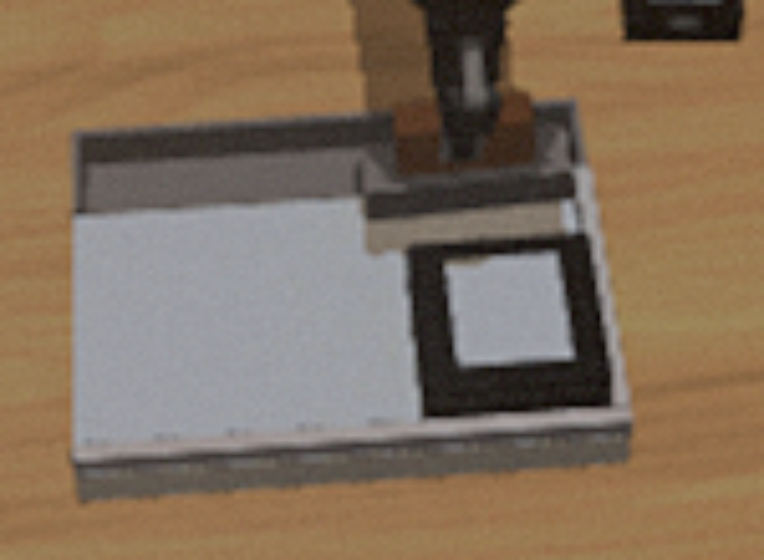

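Call:
apply_moves --series "0 0.001 -0.01 0 0 0;0 0.001 -0.02 0 0 0;0 0.001 -0.027 0 0 0;0.005 0.001 -0.027 0 0 0;0.01 0.001 -0.027 0 0 0;0.015 0.001 -0.027 0 0 0;0.018 0.001 -0.027 0 0 0;0.018 0.001 -0.027 0 0 0"

```text
clock: 25.0
ee_pos: [510.9, 46.4, 91.1]
tool_rot: [0.71, -0.012, 0.008, -0.704]
contact_force: [0.0, 0.5, -1.1]
gripper_width: 20.7
```

Call:
apply_moves --series "0.001 0 0 0 0 0;0.002 0 0 0 0 0;0.003 0 0 0 0 0;0.003 0 0 0 0 0"

```text
clock: 25.5
ee_pos: [511.8, 46.1, 90.5]
tool_rot: [0.71, -0.013, 0.007, -0.704]
contact_force: [-5.8, -0.3, 1.4]
gripper_width: 20.7
```

Call:
apply_moves --series "0.002 0 0 0 0 0;0.004 0 0 0 0 0;0.005 0 0 0 0 0;0.005 0 0 0 0 0"

```text
clock: 26.0
ee_pos: [513.8, 45.9, 89.8]
tool_rot: [0.711, -0.015, 0.005, -0.703]
contact_force: [-7.9, -1.0, 3.1]
gripper_width: 20.6
```

Call:
apply_moves --series "-0.012 0 0 0 0 0;-0.02 0 0.03 0 0 0;-0.02 0 0.07 0 0 8;-0.03 -0.03 0.08 0 0 18;-0.04 -0.08 0.08 0 0 28;-0.05 -0.13 0.08 0 0 38;-0.06 -0.18 0.08 0 0 48;-0.07 -0.23 0.08 0 0 58;-0.08 -0.28 0.08 0 0 68;-0.09 -0.32 0.08 0 0 78"

```text
clock: 27.25
ee_pos: [423.7, -276.2, 170.2]
tool_rot: [0.563, 0.436, -0.439, -0.548]
contact_force: [0.5, -0.4, -1.4]
gripper_width: 20.6
```

```bash
python3 - <<'E'
from h import *
from scipy.spatial.transform import Rotation as Ro
o=manip.get_obs();M=Ro.from_quat(o["tool_rot"]).as_matrix();print(o["ee_pos"],np.degrees(np.arctan2(M[1,0],M[0,0])),M.round(3).tolist(),o["contact_force"],o["clock"])
E
```

```text
[ 423.67099437 -276.20473246  170.1923286 ] 76.45139606979401 [[0.234, 0.009, -0.972], [0.972, -0.019, 0.234], [-0.016, -1.0, -0.013]] [ 0.50950996 -0.39687493 -1.41875883] 27.25
```

```bash
python3 - <<'E'
from h import *
from scipy.spatial.transform import Rotation as Ro
o=manip.get_obs();c=Ro.from_quat(o["tool_rot"])
a=np.radians(101.1);T=np.column_stack([[np.cos(a),np.sin(a),0],[0,0,-1],[-np.sin(a),np.cos(a),0]])
print(np.linalg.det(T),(Ro.from_matrix(T)*c.inv()).as_rotvec(degrees=True),np.array([418.3,-306.1,75])-o["ee_pos"])
E
```

```text
1.0000000000000002 [ 0.93444502  0.73411346 24.64177765] [ -5.37099437 -29.89526754 -95.1923286 ]
```

Call:
apply_moves --series "-0.002 -0.01 0 0.4 0.3 9;-0.005 -0.03 0 0.8 0.6 18;-0.005 -0.03 -0.03 0.93 0.73 24.6;-0.005 -0.03 -0.06 0.93 0.73 24.6;-0.005 -0.03 -0.08 0.93 0.73 24.6;-0.005 -0.03 -0.095 0.93 0.73 24.6;-0.005 -0.03 -0.095 0.93 0.73 24.6"

```text
clock: 28.12
ee_pos: [418.1, -305.6, 74.4]
tool_rot: [0.449, 0.546, -0.546, -0.45]
contact_force: [-0.5, -0.5, -1.5]
gripper_width: 20.5
```

```bash
python3 - <<'E'
from h import *
from scipy.spatial.transform import Rotation as Ro
o=manip.get_obs();M=Ro.from_quat(o["tool_rot"]).as_matrix();print(o["ee_pos"],np.degrees(np.arctan2(M[1,0],M[0,0])),M.round(3).tolist(),o["contact_force"],o["clock"])
p=eyes.camera("wrist");cv2.imwrite("pics/w13.png",p["color"])
p=eyes.camera("scene");i=p["color"];cv2.imwrite("pics/s13.png",cv2.resize(i[130:230,150:290],(784,560)))
E
```

```text
[ 418.11521434 -305.6399909    74.430393  ] 101.06206719867576 [[-0.192, -0.001, -0.981], [0.981, 0.001, -0.192], [0.001, -1.0, 0.001]] [-0.49827632 -0.52173686 -1.47777907] 28.125
```

View pics/w13.png

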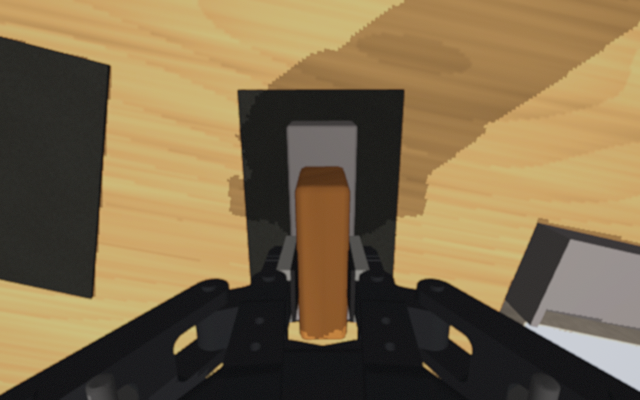

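View pics/s13.png

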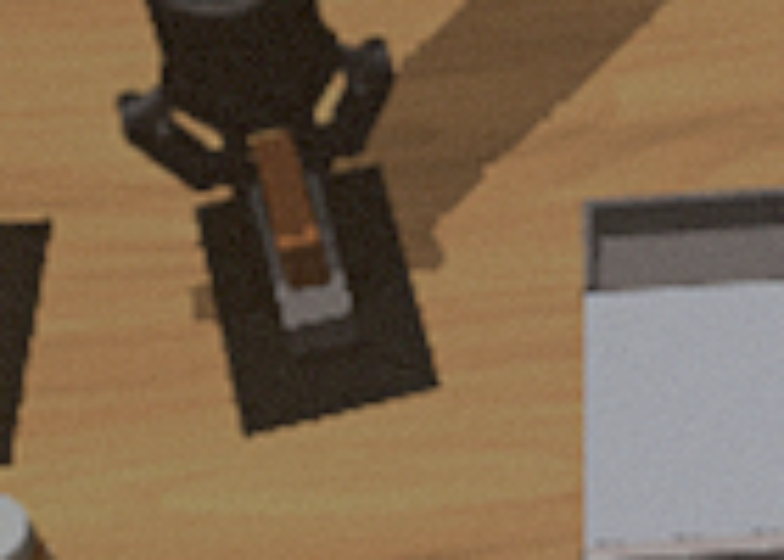

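Centred and aligned over the pad. Lowering gently until the force shows contact.

Call:
apply_moves --series "0 0 -0.005 0 0 0;0 0 -0.01 0 0 0;0 0 -0.012 0 0 0;0 0 -0.012 0 0 0"

```text
clock: 28.72
ee_pos: [418.9, -306.4, 63.6]
tool_rot: [0.45, 0.546, -0.546, -0.449]
contact_force: [-0.0, 0.7, -2.1]
gripper_width: 20.7
```

Call:
apply_moves --series "0 0 -0.001 0 0 0;0 0 -0.002 0 0 0;0 0 -0.002 0 0 0"

```text
clock: 29.1
ee_pos: [418.9, -306.7, 62.5]
tool_rot: [-0.45, -0.546, 0.546, 0.449]
contact_force: [-3.4, 0.5, 5.3]
gripper_width: 20.9
```

Call:
apply_moves --series "0 0 -0.001 0 0 0;0 0 -0.002 0 0 0;0 0 -0.002 0 0 0"

```text
clock: 29.48
ee_pos: [418.7, -306.8, 62.2]
tool_rot: [-0.45, -0.546, 0.546, 0.449]
contact_force: [-5.6, 1.3, 13.0]
gripper_width: 20.7
```

Call:
apply_moves --series "0 0 0 0 0 0;0 0 0 0 0 0;0 0 0 0 0 0;0 0 0 0 0 0;0 0 0 0 0 0" --jaw 0.07

```text
clock: 30.1
ee_pos: [418.7, -306.7, 62.0]
tool_rot: [-0.45, -0.546, 0.546, 0.449]
contact_force: [0.4, 0.0, -0.4]
gripper_width: 69.9
```

Call:
apply_moves --series "0 0 0.02 0 0 0;0 0 0.05 0 0 0;0 0 0.1 0 0 0;-0.02 -0.06 0.15 0 0 0;-0.05 -0.12 0.18 0 0 0;-0.08 -0.18 0.18 0 0 0;-0.11 -0.22 0.18 0 0 0;-0.13 -0.25 0.18 0 0 0;-0.13 -0.25 0.18 0 0 0"

```text
clock: 31.22
ee_pos: [286.1, -559.8, 241.2]
tool_rot: [-0.451, -0.544, 0.545, 0.45]
contact_force: [-0.3, 0.6, -0.0]
gripper_width: 70.0
```

```bash
python3 - <<'E'
from h import *
p=eyes.camera("scene");i=p["color"];cv2.imwrite("pics/s14.png",cv2.resize(i[130:300,130:490],(800,378),interpolation=cv2.INTER_CUBIC))
p=eyes.camera("top");
c=[cv2.resize(rect(p,62,(510,640),(0,130),3),(400,400)),cv2.resize(rect(p,26,(320,510),(-400,-220),2),(400,400))]
cv2.imwrite("pics/r14.png",np.hstack(c))
cv2.imwrite("pics/t14.png",cv2.resize(p["color"][110:330,100:520],(800,419),interpolation=cv2.INTER_CUBIC))
print(manip.get_obs()["clock"],[(d["p"],w(p,d["position"],3).round()) for d in eyes.landmark_of("scraper",p)])
for n,z in (("bottle_a",0),("jar",0),("dish",0),("case",0)): print(n,[(round(d["p"],2),w(p,d["position"],z).round()) for d in eyes.landmark_of(n,p)])
E
```

```text
31.325 [(0.94, array([ 415., -318.,    3.]))]
bottle_a [(0.9, array([504., 484.,   0.])), (0.71, array([671., 300.,   0.])), (0.66, array([ 666., -276.,    0.]))]
jar [(0.56, array([ 590., -447.,    0.]))]
dish [(0.69, array([ 753., -110.,    0.])), (0.41, array([756.,  60.,   0.]))]
case [(0.61, array([757.,  64.,   0.])), (0.23, array([ 421., -315.,    0.]))]
```

View pics/s14.png

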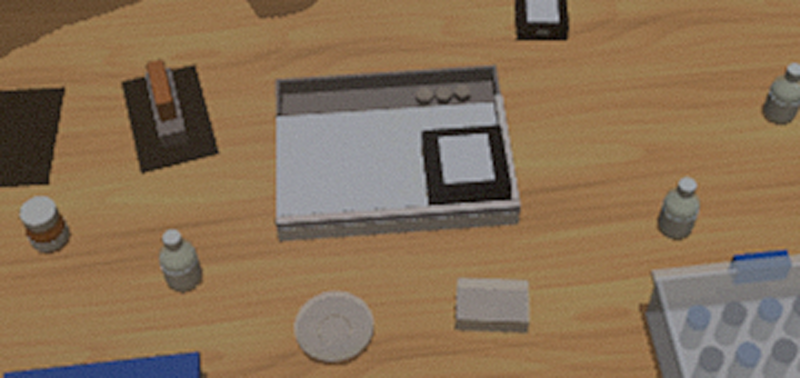

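View pics/r14.png

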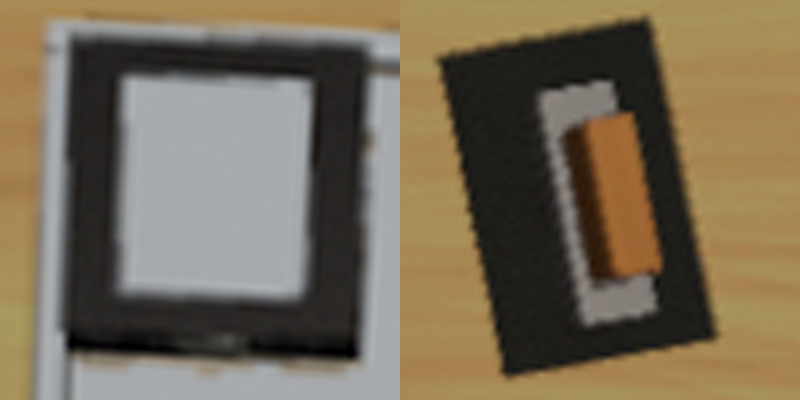

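View pics/t14.png

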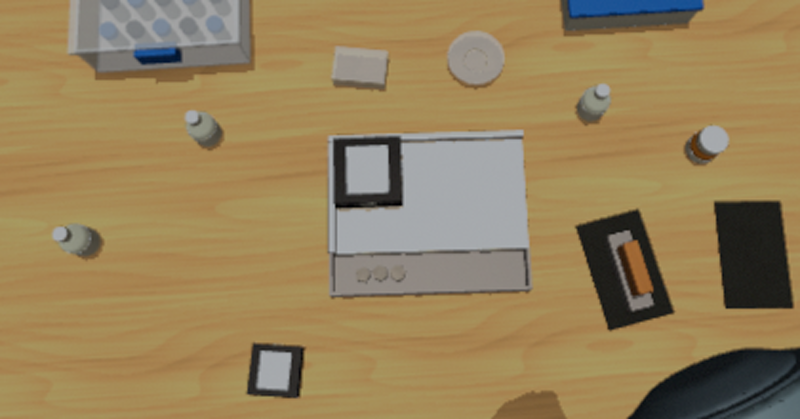

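```bash
python3 - <<'E'
from rig import manip
print(manip.sign_off())
E
```

```text
the job is handed in; nothing more can be done
None
```

I handed the job in at about 31 s of the 72 s allowed. All three chips are in the trough, the slide box is in the corner, and the scraper is on its pad. No verdict was reported, so the results below are from my own last checks.

- **Chips:** one stroke with the scraper sent all three over the near edge. The last pictures show them together in the trough, and the fingers never went near them.
- **Slide box:** I used the scraper to push it to the far fence, then along to the left fence, then once more against the far fence. Contact forces of 7–9 N showed it seated, and the last pictures show it flat, square and touching both fences. Gaps under about 2 mm are smaller than the cameras can show.
- **Scraper:** it stands upright and lengthways on the nearer pad. My image measurement puts it about 5 mm from the middle, while the network's reading says about 12 mm. Both are inside the 25 mm limit.
- **Bystanders:** all are where they started. Network readings differ from the first ones by up to about 18 mm, which I put down to noise because nothing touched them.

One thing went wrong. While coming down for the last push, the scraper's end landed on the left fence at 14 N, which tilted it slightly in the grip. I lifted it, moved it over and carried on, and it stood upright once released.

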